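# Centre a wobbly jar on the pan of a scale

### The job

A squat jar of peaches with a small foot stands off-centre on the little round pan of the weighing scale. With light taps of the fingers, nudge it over until it stands centred on the pan, then draw back clear of it. Do not squeeze, lift or carry the jar, do not let it tip up or fall off, and leave the other jars, lids and cans where they are.

Things in the scene. Friction and masses are not known exactly. Their poses are not given: they have to be found in the camera images.
- jar: squat round jar on the scale's pan, 78 mm high, 0.4 to 0.7 kg. Origin: centre of its underside; z up. Foot 32 mm in diameter; flares from 6 to 18 mm up to the belly, 96 mm in diameter from 18 to 54 mm up; flat metal lid, 84 mm in diameter, 63 to 78 mm up. Friction on the pan about 0.5 to 0.7: pushed slowly 18 to 30 mm up it slides upright; pushed at the lid it rocks and tips.
- pan: the scale's pan: flat level steel disc 112 mm in diameter, 6 mm thick, no rim, fixed. Origin: centre of its top face, 68 mm above the work surface. The turn of its axes about z means nothing. The jar starts with its centre 20 to 35 mm off this point, in any direction.
- scale: the weighing scale, dark grey plastic, fixed in place. Origin: on the work surface right under the pan's centre; z up. Its body reaches 42 mm high, and from -115 mm (display side) to +100 mm along its x axis and +-85 mm along its y axis; a neck 48 mm in diameter rises from it to the pan.
- tall_jar: bystander: closed jar of tomatoes, 80 mm in diameter, 120 mm high, about 200 mm from the pan's centre beyond the back of the scale. Origin: centre of its underside.
- empty_jar: bystander: empty jar with a white lid, 74 mm in diameter, 95 mm high, about 200 mm from the pan's centre beside the scale. Origin: centre of its underside.
- small_jar: bystander: small jar of relish, 58 mm in diameter, 85 mm high, about 200 mm from the pan's centre on the other side of the scale. Origin: centre of its underside.
- loose_lid: bystander: steel jar lid lying flat by a front corner of the scale, 80 mm in diameter, 9 mm thick. Origin: centre of its underside.
- band: bystander: screw band, a dull metal ring lying flat by a front corner of the scale, 86 mm in diameter, 16 mm high. Origin: centre of its underside.
- paint_can: bystander: paint can, 108 mm in diameter, 120 mm high, far to the left. Origin: centre of its underside.
- cream_jar: bystander: tall jar with pale contents, 86 mm in diameter, 130 mm high, far to the right. Origin: centre of its underside.

How it is judged:
By the outcome, as a careful person would: the job done as asked, in the order asked, and still so for the second after the job is handed in, with the robot touching nothing.
It also fails if it takes over 56 s, if anything falls off the work surface, if the arm or the gripper's body presses on something with over 40 N, if the wrist force passes 120 N, or if a joint passes its speed limit or range.

### The arm

A 6-joint arm with a two-finger parallel gripper is mounted at the origin on the work surface. World frame = base frame: x ahead of the robot, y to its left, z up, the work surface at z = 0. Lengths are in mm, angles in rad, forces in N, time in s.
With the tool pointing down it reaches from about 350 to 925 mm from the base axis. Payload 6.4 kg.
Tool frame: the origin (TCP) lies between the finger pads; the fingertips stand 19 mm ahead of it and the grasp point (between the pads) is the TCP; z points along the fingers, y is the line along which they close (so a half turn about z gives the same grasp; the last joint's range is limited). The gripper opens to 94 mm and grips with 3 to 60 N. Pads are 16 mm wide; open, the fingers measure 119 mm over their backs; the gripper's body (75 mm by 177 mm) begins 78 mm behind the grasp point.
Start: joints at [-1.33, 0.245, 1.558, -0, 1.339, -0.174], TCP at [261.96, -594.887, 224.455] pointing down, gripper open.
Joint ranges: [-3.13, 3.13], [-1.02, 2.26], [0.13, 2.54], [-0.95, 4.09], [0.21, 2.88], [-2.74, 2.74]. Speed limits (rad/s): [2.57, 2.57, 3.14, 3.14, 3.14, 3.14].

### API

Orientations are given as a rotation vector (axis times angle).
In Python, from rig import sensors, cams, finish_job gives the robot as it stands.
- The arm moves only by the tool apply_moves, never from a script. Its argument "steps" is one flat list of numbers, 7 for each row, row after row: the shift along the tool's x, y, z as a fraction of full scale, then the turn, a rotation vector about the tool's x, y, z as a fraction of full scale, then the opening in per cent of the stroke, from 0 (shut) to 100 (fully open). In form: [x, y, z, rx, ry, rz, jaw, x, y, z, rx, ry, rz, jaw, ...]. A call has 1 to 5 rows; each row is the pose to reach, as a shift and turn from the pose commanded when the call began, along the tool's axes at that moment; what a row does not reach only later rows make up. Full scale, the value 1, is 0.3 m for a shift and 0.5 rad for a turn. A row lasts 1/10 s, in which the tool goes at most 50 mm and 8.59 degrees, less where a joint would pass 70% of its speed; a pose out of reach is approached as far as the arm can. A call with a number of a shift or a turn outside -1 to 1 is refused whole. A call with a gripper value outside its range is refused whole. The fingers move at their own pace and stop on an object; "grip_force" is the grip in N (left out, the last holds). Time passes only in rows, so rows that repeat a pose let the fingers close. It gives the time, the measured TCP pose, the force, the opening and the grip force at its end, in the units of the state.
- sensors.read_state(): the state, without advancing time (a new reading comes with each control period).
- cams.snapshot(name): name is "scene" or "side" or "wrist"; returns (picture, depth): 400x640x3 uint8, red, green, blue; 400x640 float32, mm along the optical axis (not along the pixel's ray), 0 where there is no reading.
- cams.calibration(name): a dict with "fovy" (degrees; the focal length in pixels is half the picture's height over the tangent of half this angle, whatever the lens; pixels are square), "cx", "cy" (the principal point, pixels), "origin" and "attitude" of the camera in the world. Camera axes: x right, y down, z forward; pixel columns grow to the right and rows downward; lengths in mm; the calibration is good to about 2 mm. The wrist camera is an equidistant fisheye: a pixel r from the principal point sees the ray r / f radians off the axis. A picture is of the moment at which its call begins: read the wrist's pose just before it. calibration takes no time and is no camera call; for the wrist camera it gives the pose at the moment of the call.
- finish_job(): hands the job in; it is judged then, once.
The state is a dict: "time_s": time; "qpos": joint angles; "dq": joint speeds; "tau": joint torques, N m; "position": TCP position; "ee_rot": TCP orientation; "ft_force": force on the tool from outside, world axes, zero at the start; "ft_torque": the same for the moment, N m; "gripper_width": finger opening in mm; "grip_force": force on a finger pad.
Only numpy, scipy, OpenCV 4.12 (cv2) and the standard library are available. Lean on these libraries where they do the work, as an engineer would, in place of code of your own. Each camera call takes 0.05 s, during which the arm holds its last target. There are 200 camera calls.

## Working session

There is one attempt and no reset: what is moved stays moved. The work goes in short steps, Python scripts to look and compute and a tool call to move; the robot and the scene stay as the last step left them, time stands still between calls to the robot, and variables do not carry over. Pictures are saved under pics/ and viewed, at most 10 in all, crops included, and the job is handed in when it is done.

Besides the shell and the picture viewer there is one more tool, called after "Call:" in YAML: its name, and indented under it one key for each argument. apply_moves: Moves the arm, as the interface text tells. Its arguments: {"type":"object","properties":{"steps":{"type":"array","items":{"type":"number"}},"grip_force":{"type":"number"}},"required":["steps"]}

```bash
mkdir -p pics
cat > h.py <<'E'
import numpy as np, cv2
from scipy.spatial.transform import Rotation as R
from rig import sensors, cams, finish_job
def cal(n):
    c=cams.calibration(n); A=np.array(c["attitude"],float)
    M=A if A.shape==(3,3) else (R.from_rotvec(A).as_matrix() if A.size==3 else None)
    return 200/np.tan(np.radians(c["fovy"])/2),c["cx"],c["cy"],np.array(c["origin"],float),M
def cloud(n,d):
    f,cx,cy,o,M=cal(n); v,u=np.mgrid[0:400,0:640]
    return np.stack([(u-cx)/f*d,(v-cy)/f*d,d],-1)@M.T+o
def snap(n,p):
    im,d=cams.snapshot(n); cv2.imwrite(f"pics/{p}.png",im[...,::-1]); np.save(f"{p}.npy",d); return im,d
E
python3 - <<'E'
from h import *
for n in("scene","side"):
    print(n,cams.calibration(n)); im,d=snap(n,n+"0"); print((d>0).mean())
print(sensors.read_state())
a=cv2.imread("pics/scene0.png");b=cv2.imread("pics/side0.png")
E
```

```text
scene {'fovy': 43.436796027655994, 'cx': 321.4078251166317, 'cy': 197.77133102541893, 'origin': array([ 1303.41739087, -1290.46232757,  1218.61804666]), 'attitude': array([-2.17096999, -0.55050462,  0.28371891])}
0.99319140625
side {'fovy': 54.05059840678841, 'cx': 321.97971065696504, 'cy': 201.21412359307064, 'origin': array([350.02241792, 701.83363299, 972.23874067]), 'attitude': array([-0.55644262,  2.79885537, -1.01368041])}
0.9959765625
{'time_s': 0.1, 'qpos': array([-1.33009213e+00,  2.45712035e-01,  1.55885490e+00,  9.24528417e-06,
        1.33868760e+00, -1.74083522e-01]), 'dq': array([-8.24203413e-05, -2.13859578e-03, -2.60542410e-03,  2.96088381e-04,
       -8.90075879e-04,  7.09656516e-05]), 'tau': array([-2.53829546e-05, -4.16916311e+01, -3.15525305e+01,  6.86603528e-02,
        3.09806911e-02, -5.07086452e-05]), 'position': array([ 261.84595521, -594.39031985,  223.4961219 ]), 'ee_rot': array([-3.07264608e+00, -6.46540970e-01,  7.27787366e-05]), 'ft_force': array([-0.20579102,  0.04347983, -0.12312324]), 'ft_torque': array([-0.00182826,  0.03205091, -0.0166777 ]), 'grip_force': 0.0, 'gripper_width': 94.27227507449922}
```

View pics/scene0.png

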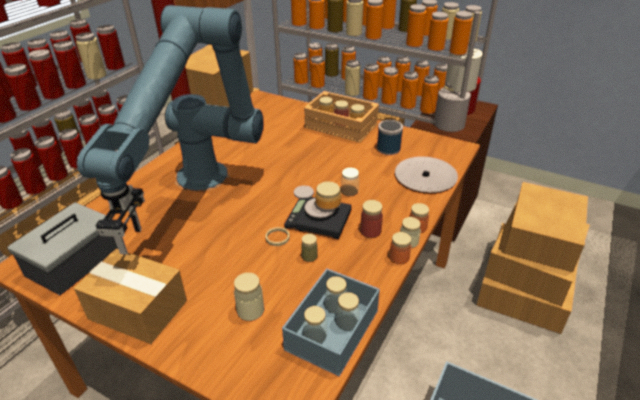

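View pics/side0.png

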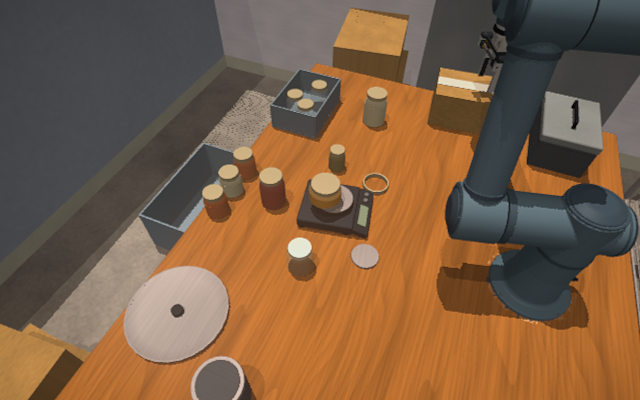

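Scene view: jar at about (328,195) on a pan at (320,208). Side view: jar at (326,190), pan at (335,198). The scale's display faces the robot.

```bash
cat >> h.py <<'E'
from scipy.optimize import least_squares
def circ(P,r):
    # boundary circle: robust fit on convex hull of points with fixed radius
    h=cv2.convexHull(P.astype(np.float32))[:,0]
    return P.mean(0),least_squares(lambda c:np.hypot(*(h-c).T)-r,P.mean(0),loss="soft_l1").x, cv2.minEnclosingCircle(P.astype(np.float32))
E
python3 - <<'E'
from h import *
for n,(u,v) in(("scene",(328,195)),("side",(326,190))):
    d=np.load(n+"0.npy"); im=cv2.imread(f"pics/{n}0.png"); P=cloud(n,d)
    c0=P[v,u]; print(n,c0)
    near=np.hypot(P[...,0]-c0[0],P[...,1]-c0[1])<300
    z=P[...,2]
    hh=np.histogram(z[near&(np.hypot(P[...,0]-c0[0],P[...,1]-c0[1])<90)],bins=np.arange(-5,170,5)); print(list(zip(hh[1].astype(int),hh[0])))
    r=np.hypot(P[...,0]-c0[0],P[...,1]-c0[1])
    for nm,lo,hi,rm,rad in(("lid",140,154,65,42),("belly",86,122,75,48),("pan",62,74,110,56),("body",36,48,190,0)):
        m=(r<rm)&(z>lo)&(z<hi); Q=P[m]
        if nm=="body":
            print(nm,cv2.minAreaRect(Q[:,:2].astype(np.float32)),len(Q))
        else: print(nm,len(Q),np.median(Q[:,2]),*circ(Q[:,:2],rad))
    m=((z>8)&near).astype(np.uint8)
    k,l,s,c=cv2.connectedComponentsWithStats(m)
    for i in range(1,k):
        if s[i,4]>40: Q=P[l==i]; print(s[i],Q.min(0).round(),Q.max(0).round())
E
```

```text
scene [635.00547244 -41.42917148 145.23617326]
[(np.int64(-5), np.int64(120)), (np.int64(0), np.int64(166)), (np.int64(5), np.int64(38)), (np.int64(10), np.int64(15)), (np.int64(15), np.int64(43)), (np.int64(20), np.int64(47)), (np.int64(25), np.int64(34)), (np.int64(30), np.int64(50)), (np.int64(35), np.int64(157)), (np.int64(40), np.int64(399)), (np.int64(45), np.int64(137)), (np.int64(50), np.int64(5)), (np.int64(55), np.int64(1)), (np.int64(60), np.int64(31)), (np.int64(65), np.int64(147)), (np.int64(70), np.int64(83)), (np.int64(75), np.int64(6)), (np.int64(80), np.int64(4)), (np.int64(85), np.int64(16)), (np.int64(90), np.int64(24)), (np.int64(95), np.int64(29)), (np.int64(100), np.int64(30)), (np.int64(105), np.int64(28)), (np.int64(110), np.int64(29)), (np.int64(115), np.int64(22)), (np.int64(120), np.int64(42)), (np.int64(125), np.int64(58)), (np.int64(130), np.int64(23)), (np.int64(135), np.int64(29)), (np.int64(140), np.int64(86)), (np.int64(145), np.int64(161)), (np.int64(150), np.int64(30)), (np.int64(155), np.int64(1)), (np.int64(160), np.int64(0))]
lid 231 146.63534410
[... 2094 characters left out ...]
348051607608795), 48.24382781982422)
pan 320 68.1735256617892 [560.49857063 -20.23697503] [590.05256808 -24.60238013] ((585.5602416992188, -24.117692947387695), 55.960147857666016)
body ((604.1680297851562, 11.905548095703125), (306.17449951171875, 264.51849365234375), 57.861019134521484) 1407
[504   0  14  30 248] [299. -54. 648.] [312.  -0. 703.]
[328 144  17  28 402] [ 622. -235.    8.] [ 679. -178.   89.]
[258 168  28  42 941] [741. -23.   8.] [819.  52. 126.]
[234 172   9  24 151] [888.   2.   9.] [898.  45.  91.]
[ 296  173   92   65 3666] [ 459. -225.    8.] [701.  77. 151.]
[286 238  27  38 860] [569. 163.   8.] [641. 231. 101.]
[351 244  27  24 395] [407.  58.   8.] [485. 138.  14.]
```

```bash
cat >> h.py <<'E'
def go(p,az,tilt=0):
    """fractions to reach p with tool x at azimuth az (deg), fingertips leaning toward -x_tool by tilt deg"""
    s=sensors.read_state(); T=R.from_rotvec(s["ee_rot"])
    G=R.from_euler("z",az,degrees=True)*R.from_euler("x",180,degrees=True)*R.from_euler("y",-tilt,degrees=True)
    d=T.inv().apply(np.array(p)-s["position"])/300; r=(T.inv()*G).as_rotvec()/.5
    print("t",round(s["time_s"],2),"pos",s["position"].round(1),"q",s["qpos"].round(2),"F",s["ft_force"].round(1),"w",round(s["gripper_width"],1)); print("go",d.round(3),r.round(3), "tip dir",G.apply([0,0,1]).round(2))
E
python3 - <<'E'
from h import *
go([640,40,300],45); c=cal("wrist"); s=sensors.read_state(); T=R.from_rotvec(s["ee_rot"]); print(T.inv().apply(c[3]-s["position"]), T.as_matrix().T@c[4], c[:3])
E
```

```text
t 0.1 pos [ 261.8 -594.4  223.5] q [-1.33  0.25  1.56  0.    1.34 -0.17] F [-0.2  0.  -0.1] w 94.3
go [ 2.006 -1.428 -0.252] [-0.003 -0.001 -0.741] tip dir [ 0. -0. -1.]
[  79.23572327   -0.47149494 -159.133296  ] [[ 8.41375774e-05 -9.61464852e-01 -2.74927866e-01]
 [ 9.99999995e-01  9.74253804e-05 -3.46763758e-05]
 [ 6.01250685e-05 -2.74927861e-01  9.61464855e-01]] (np.float64(309.70691628693146), 319.8613238483576, 195.2027387332131)
```

Call:
apply_moves:
  steps: [0.12, -0.09, -0.05, 0, 0, 0, 53, 0.25, -0.18, -0.1, 0, 0, 0, 53, 0.38, -0.27, -0.15, 0, 0, 0, 53, 0.51, -0.36, -0.2, 0, 0, 0, 53, 0.64, -0.45, -0.25, 0, 0, 0, 53]

```text
time_s: 0.6
position: [383.8, -392.0, 299.6]
ee_rot: [-3.074, -0.646, 0.0]
ft_force: [0.6, -0.2, 0.6]
gripper_width: 57.7
grip_force: 0.0
```

Call:
apply_moves:
  steps: [0.13, -0.09, 0, 0, 0, 0, 53, 0.26, -0.18, 0, 0, 0, 0, 53, 0.39, -0.28, 0, 0, 0, 0, 53, 0.52, -0.37, 0, 0, 0, 0, 53, 0.65, -0.47, 0, 0, 0, 0, 53]

```text
time_s: 1.1
position: [505.4, -184.5, 299.1]
ee_rot: [-3.074, -0.646, 0.0]
ft_force: [1.5, -0.5, 0.4]
gripper_width: 49.5
grip_force: 0.0
```

Call:
apply_moves:
  steps: [0.13, -0.09, 0, 0, 0, -0.1, 53, 0.26, -0.18, 0, 0, 0, -0.25, 53, 0.39, -0.28, 0, 0, 0, -0.4, 53, 0.52, -0.37, 0, 0, 0, -0.55, 53, 0.65, -0.47, 0, 0, 0, -0.74, 53]

```text
time_s: 1.6
position: [627.1, 23.2, 299.0]
ee_rot: [-2.9, -1.206, 0.001]
ft_force: [0.8, -0.3, -0.2]
gripper_width: 50.1
grip_force: 0.0
```

Call:
apply_moves:
  steps: [0, 0, 0, 0, 0, 0, 53, 0, 0, 0, 0, 0, 0, 53, 0, 0, 0, 0, 0, 0, 53]

```text
time_s: 1.9
position: [626.1, 20.5, 299.1]
ee_rot: [-2.904, -1.199, 0.001]
ft_force: [-0.5, -0.2, -0.4]
gripper_width: 50.0
grip_force: 0.0
```

```bash
cat >> h.py <<'E'
def wcloud(d,c):
    f,cx,cy,o,M=c; v,u=np.mgrid[0:400,0:640]; x=(u-cx)/f; y=(v-cy)/f; th=np.hypot(x,y)+1e-9
    k=np.tan(th)/th; return np.stack([x*k*d,y*k*d,d],-1)@M.T+o
E
python3 - <<'E'
from h import *
go([640,40,300],45); c=cal("wrist"); snap("wrist","w1"); np.savez("w1c.npz",*c)
E
```

```text
t 1.9 pos [626.1  20.5 299.1] q [-0.15  0.14  1.54 -0.    1.46  0.64] F [-0.5 -0.2 -0.4] w 50.0
go [ 0.079 -0.013 -0.003] [-0.001  0.001 -0.004] tip dir [ 0. -0. -1.]
```

View pics/w1.png

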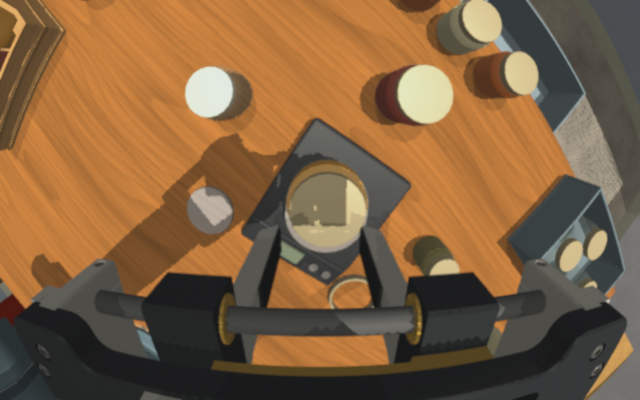

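The jar is at about (327,210), between the fingertips in view, and the pan edge shows faintly below it at (325,240). The neighbours stand clear.

```bash
cat >> h.py <<'E'
def meas(P,c0=(612,-8),mask=None):
    z=P[...,2]; r=np.hypot(P[...,0]-c0[0],P[...,1]-c0[1])
    for nm,lo,hi,rm,rad in(("lid",141,151,60,42),("belly",90,120,65,48),("pan",65,71.5,90,56)):
        m=(r<rm)&(z>lo)&(z<hi)
        if mask is not None: m&=mask
        Q=P[m]
        if len(Q)>20:
            Q2=Q[:,:2]
            a,b,e=circ(Q2,rad); print(nm,len(Q),np.median(Q[:,2]).round(1),b.round(1),"mec",np.round(e[0],1),round(e[1],1))
E
python3 - <<'E'
from h import *
c=[v for v in np.load("w1c.npz").values()]; d=np.load("w1.npy"); P=wcloud(d,c)
meas(P); z=P[...,2]; r=np.hypot(P[...,0]-600,P[...,1]+15)
m=(r<180)&(z>38)&(z<46); v,u=np.nonzero(m)
print("body",cv2.minAreaRect(P[m][:,:2].astype(np.float32)))
m=(r<80)&(z>64)&(z<72.); v,u=np.nonzero(m); print("pan px",u.min(),u.max(),v.min(),v.max(),P[m].min(0),P[m].max(0))
for n in("scene","side"): print(n); meas(cloud(n,np.load(n+"0.npy")),(612,-8) if n=="side" else(617,-14))
E
```

```text
lid 4457 144.9 [610.7  -4.6] mec [610.6  -4.6] 42.3
belly 252 106.6 [610.8  -4.5] mec [ 6.189e+02 -6.000e-01] 47.4
pan 482 67.0 [589.  -26.5] mec [586.8 -28.2] 55.4
body ((623.8231201171875, -9.402450561523438), (290.48077392578125, 249.45309448242188), 56.12454605102539)
pan px 285 366 208 251 [533.23330771 -82.79262971  64.49589594] [626.57105755  18.5962244   69.06326075]
scene
lid 253 146.5 [616.1  -7.2] mec [616.3  -6.6] 45.6
belly 162 104.6 [617.1  -9.8] mec [618.8 -15.8] 47.1
pan 201 68.2 [592.9 -27.1] mec [592.1 -29.4] 57.3
side
lid 523 146.1 [611.7  -2.3] mec [612.9  -2.2] 43.3
belly 209 105.7 [611.1  -1.1] mec [609.1   6. ] 47.1
pan 296 68.3 [590.  -24.5] mec [585.6 -24.1] 56.0
```

Run:
```python
from h import *
k=.7071*110
go([589+k,-26.5+k,200],45,6)
```

```text
t 1.95 pos [626.1  20.1 299.3] q [-0.15  0.14  1.54 -0.    1.46  0.64] F [0.3 0.1 0.1] w 49.4
go [0.17  0.022 0.331] [-0.001 -0.209 -0.005] tip dir [-0.07 -0.07 -0.99]
```

Call:
apply_moves:
  steps: [0.09, 0.01, 0, 0, -0.1, 0, 53, 0.17, 0.02, 0.05, 0, -0.21, 0, 53, 0.17, 0.022, 0.15, 0, -0.21, -0.005, 53, 0.17, 0.022, 0.25, 0, -0.21, -0.005, 53, 0.17, 0.022, 0.33, 0, -0.21, -0.005, 53]

```text
time_s: 2.45
position: [666.6, 51.2, 198.5]
ee_rot: [2.863, 1.185, -0.153]
ft_force: [-0.5, -0.2, -0.0]
gripper_width: 49.9
grip_force: 0.0
```

Call:
apply_moves:
  steps: [0, 0, 0, 0, 0, 0, 53, 0, 0, 0, 0, 0, 0, 53]

```text
time_s: 2.65
position: [667.2, 51.5, 201.0]
ee_rot: [2.862, 1.186, -0.151]
ft_force: [-0.1, 0.1, 1.3]
gripper_width: 50.0
grip_force: 0.0
```

Run:
```python
from h import *
k=.7071*110
go([589+k,-26.5+k,100],45,6)
```

```text
t 2.65 pos [667.2  51.5 201. ] q [-0.06  0.36  1.47 -0.08  1.39  0.74] F [-0.1  0.1  1.3] w 50.0
go [ 0.034 -0.     0.335] [-0.     0.001  0.   ] tip dir [-0.07 -0.07 -0.99]
```

Call:
apply_moves:
  steps: [0.01, 0, 0.1, 0, 0, 0, 53, 0.02, 0, 0.2, 0, 0, 0, 53, 0.03, 0, 0.28, 0, 0, 0, 53, 0.034, 0, 0.335, 0, 0, 0, 53, 0.034, 0, 0.335, 0, 0, 0, 53]

```text
time_s: 3.15
position: [666.3, 52.0, 98.4]
ee_rot: [2.862, 1.188, -0.154]
ft_force: [-0.4, -0.2, -0.3]
gripper_width: 50.2
grip_force: 0.0
```

Run:
```python
from h import *
for o in(90,80,51):
    k=.7071*o; go([589+k,-26.5+k,100],45,6)
c=cal("wrist"); im,d=snap("wrist","w2"); meas(wcloud(d,c))
im,d=snap("side","s2"); meas(cloud("side",d)); cv2.imwrite("pics/s2c.png",cv2.resize(im[130:260,250:400,::-1],None,fx=4,fy=4))
```

```text
t 3.15 pos [666.3  52.   98.4] q [-0.06  0.46  1.53 -0.08  1.23  0.75] F [-0.4 -0.2 -0.3] w 50.2
go [-0.067  0.003  0.002] [-0.003  0.004  0.003] tip dir [-0.07 -0.07 -0.99]
t 3.15 pos [666.3  52.   98.4] q [-0.06  0.46  1.53 -0.08  1.23  0.75] F [-0.4 -0.2 -0.3] w 50.2
go [-0.101  0.003  0.005] [-0.003  0.004  0.003] tip dir [-0.07 -0.07 -0.99]
t 3.15 pos [666.3  52.   98.4] q [-0.06  0.46  1.53 -0.08  1.23  0.75] F [-0.4 -0.2 -0.3] w 50.2
go [-0.197  0.003  0.016] [-0.003  0.004  0.003] tip dir [-0.07 -0.07 -0.99]
lid 957 144.1 [611.2  -4.3] mec [632.2  16.6] 28.7
belly 1689 98.6 [674.3  51.2] mec [627.7  15.9] 39.6
lid 492 146.0 [611.8  -2.3] mec [610.2  -3.5] 43.2
belly 171 104.4 [611.7  -1.4] mec [598.8  15.6] 41.5
pan 294 68.1 [590.  -24.2] mec [581.7 -22.1] 55.5
```

View pics/w2.png

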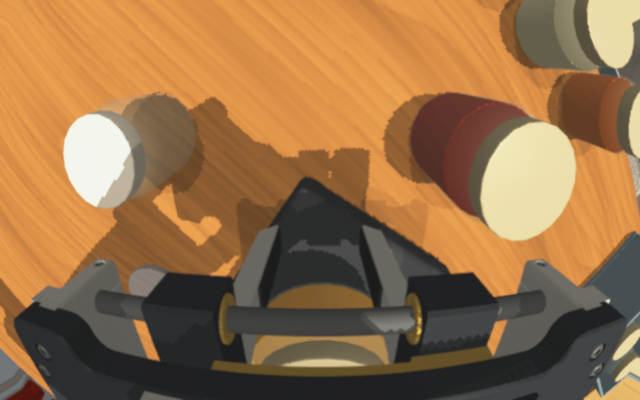

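View pics/s2c.png

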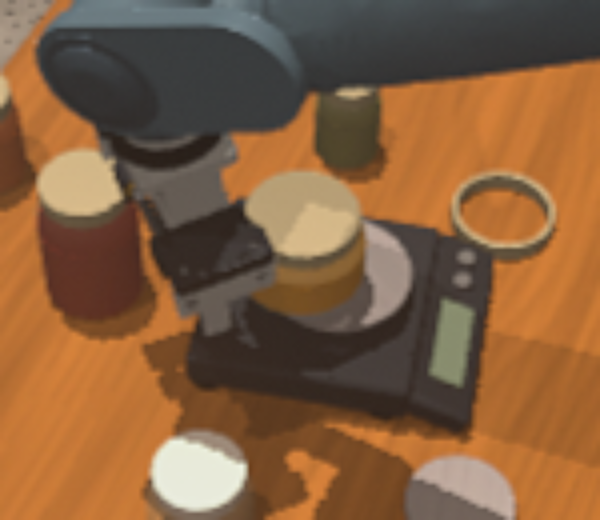

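The jar sits centred between the two fingers, at (327,320) in the wrist view, and the gripper is clear of its neighbours. I'll slide in slowly.

Call:
apply_moves:
  steps: [-0.02, 0.003, 0.002, 0, 0, 0, 53, -0.04, 0.003, 0.003, 0, 0, 0, 53, -0.055, 0.003, 0.004, 0, 0, 0, 53, -0.067, 0.003, 0.005, 0, 0, 0, 53, -0.075, 0.003, 0.006, 0, 0, 0, 53]

```text
time_s: 3.75
position: [651.5, 35.4, 100.3]
ee_rot: [2.861, 1.188, -0.15]
ft_force: [-0.3, -0.3, -1.0]
gripper_width: 50.2
grip_force: 0.0
```

Call:
apply_moves:
  steps: [-0.007, 0, 0.001, 0, 0, 0, 53, -0.014, 0, 0.001, 0, 0, 0, 53, -0.021, 0, 0.002, 0, 0, 0, 53, -0.028, 0, 0.003, 0, 0, 0, 53, -0.035, 0, 0.004, 0, 0, 0, 53]

```text
time_s: 4.25
position: [644.8, 28.6, 100.2]
ee_rot: [2.861, 1.188, -0.147]
ft_force: [2.0, 1.7, -0.3]
gripper_width: 49.7
grip_force: 1.2
```

```bash
cat >> h.py <<'E'
def chk(n):
    for o in(80,51):
        k=.7071*o; go([589+k,-26.5+k,100],45,6)
    im,d=snap("side",n); P=cloud("side",d); meas(P,(604,-10))
    cv2.imwrite(f"pics/{n}c.png",cv2.resize(im[130:260,250:400,::-1],None,fx=4,fy=4))
    m=(P[...,2]>141)&(P[...,2]<151)&(np.hypot(P[...,0]-600,P[...,1]+12)<40)
    Q=P[m]; print("lid slope",np.linalg.lstsq(np.c_[Q[:,:2],np.ones(len(Q))],Q[:,2],rcond=None)[0][:2].round(3))
E
python3 -c "
from h import *
chk('s3')"
```

```text
t 4.25 pos [644.8  28.6 100.2] q [-0.1   0.41  1.59 -0.09  1.2   0.72] F [ 2.   1.7 -0.3] w 49.7
go [ 0.005 -0.002  0.   ] [ 0.002 -0.003  0.004] tip dir [-0.07 -0.07 -0.99]
t 4.25 pos [644.8  28.6 100.2] q [-0.1   0.41  1.59 -0.09  1.2   0.72] F [ 2.   1.7 -0.3] w 49.7
go [-0.091 -0.002  0.01 ] [ 0.002 -0.003  0.004] tip dir [-0.07 -0.07 -0.99]
lid 277 145.8 [610.   -4.2] mec [606.4  -7.3] 42.9
belly 163 104.5 [610.6   2. ] mec [588.7  20.5] 42.3
pan 281 68.0 [590.1 -24.2] mec [585.7 -23.6] 55.5
lid slope [0.019 0.005]
```

Contact is made at about 2.6 N and the lid is level, so I'll continue.

Call:
apply_moves:
  steps: [-0.006, 0, 0.001, 0, 0, 0, 53, -0.012, 0, 0.001, 0, 0, 0, 53, -0.018, 0, 0.002, 0, 0, 0, 53, -0.024, 0, 0.002, 0, 0, 0, 53, -0.03, 0, 0.003, 0, 0, 0, 53]

```text
time_s: 4.8
position: [637.8, 21.8, 100.0]
ee_rot: [2.861, 1.188, -0.15]
ft_force: [2.1, 2.4, 1.4]
gripper_width: 50.0
grip_force: 1.3
```

```bash
python3 -c "
from h import *
chk('s4')"
```

```text
t 4.8 pos [637.8  21.8 100. ] q [-0.11  0.4   1.61 -0.09  1.2   0.71] F [2.1 2.4 1.4] w 50.0
go [ 0.037 -0.001 -0.004] [0.    0.    0.004] tip dir [-0.07 -0.07 -0.99]
t 4.8 pos [637.8  21.8 100. ] q [-0.11  0.4   1.61 -0.09  1.2   0.71] F [2.1 2.4 1.4] w 50.0
go [-0.059 -0.001  0.006] [0.    0.    0.004] tip dir [-0.07 -0.07 -0.99]
lid 274 146.1 [602.3 -11. ] mec [602.4 -11.9] 43.0
belly 188 105.5 [602.9   4.7] mec [594.1   4.1] 55.2
pan 226 68.1 [590.  -24.1] mec [586.8 -23.1] 56.1
lid slope [ 0.009 -0.004]
```

View pics/s4c.png

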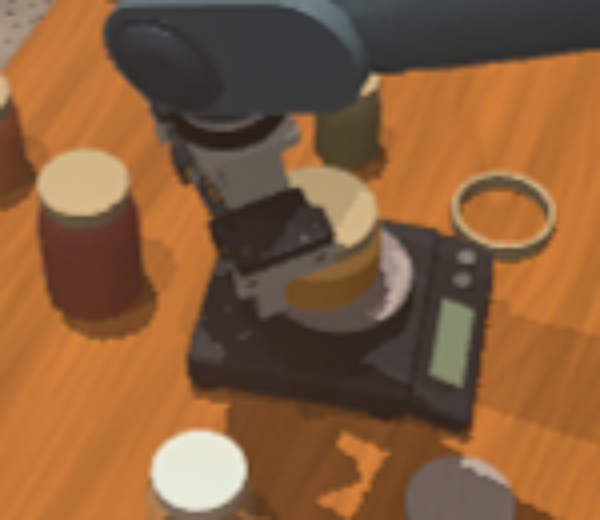

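The jar is upright and following the fingers, with about 18 mm left to go.

Call:
apply_moves:
  steps: [-0.006, 0, 0.001, 0, 0, 0, 53, -0.012, 0, 0.001, 0, 0, 0, 53, -0.018, 0, 0.002, 0, 0, 0, 53, -0.024, 0, 0.002, 0, 0, 0, 53, -0.03, 0, 0.003, 0, 0, 0, 53]

```text
time_s: 5.35
position: [631.3, 15.4, 100.0]
ee_rot: [2.861, 1.188, -0.151]
ft_force: [2.5, 1.9, 1.3]
gripper_width: 49.9
grip_force: 1.4
```

Call:
apply_moves:
  steps: [-0.006, 0, 0.001, 0, 0, 0, 53, -0.012, 0, 0.001, 0, 0, 0, 53, -0.017, 0, 0.002, 0, 0, 0, 53, -0.022, 0, 0.002, 0, 0, 0, 53, -0.022, 0, 0.002, 0, 0, 0, 53]

```text
time_s: 5.85
position: [626.6, 10.6, 100.0]
ee_rot: [2.861, 1.188, -0.151]
ft_force: [1.7, 1.6, 0.7]
gripper_width: 49.8
grip_force: 1.1
```

Call:
apply_moves:
  steps: [0.01, 0, -0.001, 0, 0, 0, 53, 0.05, 0, -0.005, 0, 0, 0, 53, 0.15, 0, -0.02, 0, 0, 0, 53, 0.2, 0, -0.1, 0, 0, 0, 53, 0.2, 0, -0.25, 0, 0, 0, 53]

```text
time_s: 6.35
position: [672.7, 60.4, 164.2]
ee_rot: [2.863, 1.192, -0.164]
ft_force: [0.9, 0.0, -0.6]
gripper_width: 49.9
grip_force: 0.0
```

Call:
apply_moves:
  steps: [0.1, 0, -0.1, 0, 0, 0, 53, 0.1, 0, -0.25, 0, 0, 0, 53, 0.1, 0, -0.4, 0, 0, 0, 53, 0.1, 0, -0.4, 0, 0, 0, 53, 0.1, 0, -0.4, 0, 0, 0, 53]

```text
time_s: 6.85
position: [705.1, 89.2, 285.8]
ee_rot: [2.86, 1.188, -0.147]
ft_force: [0.6, -0.1, -1.2]
gripper_width: 50.0
grip_force: 0.0
```

```bash
python3 -c "
from h import *
chk('s5')
c=cal('wrist'); im,d=snap('wrist','w5'); meas(wcloud(d,c),(591,-25))
im,d=snap('scene','c5'); meas(cloud('scene',d),(593,-28))"
```

```text
t 6.85 pos [705.1  89.2 285.8] q [-0.01  0.4   1.26 -0.07  1.56  0.78] F [ 0.6 -0.1 -1.2] w 50.0
go [-0.214 -0.003  0.645] [ 0.004 -0.002  0.004] tip dir [-0.07 -0.07 -0.99]
t 6.85 pos [705.1  89.2 285.8] q [-0.01  0.4   1.26 -0.07  1.56  0.78] F [ 0.6 -0.1 -1.2] w 50.0
go [-0.31  -0.003  0.655] [ 0.004 -0.002  0.004] tip dir [-0.07 -0.07 -0.99]
lid 511 146.1 [591.3 -22.3] mec [592.7 -21.9] 43.4
belly 209 105.6 [590.8 -21.1] mec [589.3 -14.8] 47.2
pan 246 67.9 [589.2 -24.9] mec [588.8 -23.9] 55.9
lid slope [-0.006 -0.012]
lid 1991 144.9 [590.8 -23.9] mec [591.5 -23.5] 42.1
belly 837 105.8 [591.2 -24.1] mec [592.4 -23.7] 48.1
pan 943 66.8 [588.8 -26.8] mec [589.7 -25.9] 55.9
lid 257 146.7 [595.5 -27.2] mec [594.8 -27.1] 45.4
belly 166 105.3 [596.7 -29.3] mec [595.4 -31.5] 49.6
pan 140 68.5 [593.1 -28.4] mec [594.6 -32.2] 55.0
```

View pics/w5.png

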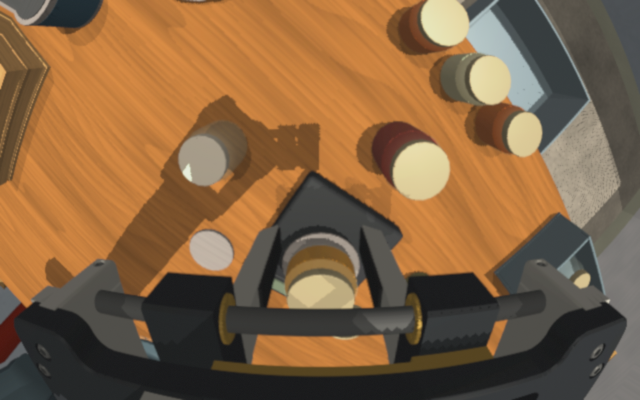

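View pics/s5c.png

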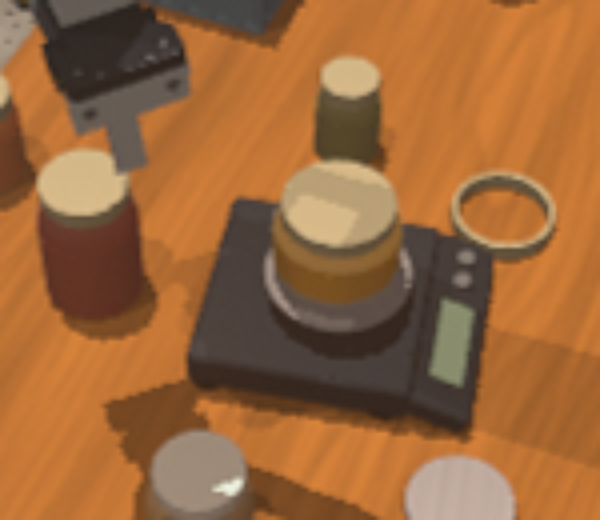

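The jar stands upright and is about 3.5 mm short along the push line in all views. One more tap should close that: I'll back over the approach point, go down and push to TCP (624,8).

```bash
python3 -c "
from h import *
go([667,51.5,101],45,6)"
```

```text
t 7.0 pos [703.5  88.7 281.8] q [-0.01  0.4   1.27 -0.07  1.56  0.78] F [-0.2 -0.6  0.4] w 49.9
go [-0.107  0.003  0.618] [-0.006  0.007  0.004] tip dir [-0.07 -0.07 -0.99]
```

Call:
apply_moves:
  steps: [-0.05, 0, 0.1, 0, 0, 0, 53, -0.1, 0, 0.23, 0, 0, 0, 53, -0.107, 0.003, 0.37, 0, 0, 0, 53, -0.107, 0.003, 0.5, 0, 0, 0, 53, -0.107, 0.003, 0.58, 0, 0, 0, 53]

```text
time_s: 7.5
position: [666.0, 52.2, 109.0]
ee_rot: [2.864, 1.189, -0.163]
ft_force: [0.5, -0.3, 0.5]
gripper_width: 49.7
grip_force: 0.0
```

Call:
apply_moves:
  steps: [0, 0, 0.035, 0, 0, 0, 53, 0, 0, 0.035, 0, 0, 0, 53, 0, 0, 0.035, 0, 0, 0, 53]

```text
time_s: 7.8
position: [669.5, 51.7, 105.4]
ee_rot: [2.86, 1.188, -0.149]
ft_force: [-0.1, 0.7, 0.5]
gripper_width: 49.8
grip_force: 0.0
```

```bash
python3 -c "
from h import *
go([624.1,8.1,100],45,6)"
```

```text
t 7.8 pos [669.5  51.7 105.4] q [-0.06  0.46  1.52 -0.08  1.24  0.75] F [-0.1  0.7  0.5] w 49.8
go [-0.207 -0.005  0.04 ] [ 0.002 -0.001  0.004] tip dir [-0.07 -0.07 -0.99]
```

Call:
apply_moves:
  steps: [-0.04, -0.002, 0.03, 0, 0, 0, 53, -0.09, -0.005, 0.033, 0, 0, 0, 53, -0.13, -0.005, 0.035, 0, 0, 0, 53, -0.155, -0.005, 0.037, 0, 0, 0, 53, -0.165, -0.005, 0.037, 0, 0, 0, 53]

```text
time_s: 8.3
position: [632.6, 16.6, 99.8]
ee_rot: [2.861, 1.187, -0.148]
ft_force: [-0.1, 0.1, 0.3]
gripper_width: 49.9
grip_force: 0.0
```

```bash
python3 -c "
from h import *
go([624.1,8.1,100],45,6)"
```

```text
t 8.3 pos [632.6  16.6  99.8] q [-0.12  0.38  1.63 -0.09  1.19  0.7 ] F [-0.1  0.1  0.3] w 49.9
go [-0.04  -0.     0.004] [ 0.003 -0.002  0.002] tip dir [-0.07 -0.07 -0.99]
```

Call:
apply_moves:
  steps: [-0.01, 0, 0.001, 0, 0, 0, 53, -0.018, 0, 0.002, 0, 0, 0, 53, -0.025, 0, 0.002, 0, 0, 0, 53, -0.03, 0, 0.003, 0, 0, 0, 53, -0.035, 0, 0.004, 0, 0, 0, 53]

```text
time_s: 8.8
position: [625.5, 9.9, 98.9]
ee_rot: [2.861, 1.188, -0.147]
ft_force: [1.3, 1.4, 0.0]
gripper_width: 50.0
grip_force: 1.2
```

Call:
apply_moves:
  steps: [-0.003, 0, 0, 0, 0, 0, 53, -0.005, 0, 0, 0, 0, 0, 53, -0.005, 0, 0, 0, 0, 0, 53]

```text
time_s: 9.1
position: [623.9, 8.7, 98.8]
ee_rot: [2.861, 1.188, -0.15]
ft_force: [2.6, 1.2, 0.4]
gripper_width: 50.0
grip_force: 1.2
```

Call:
apply_moves:
  steps: [0.01, 0, -0.001, 0, 0, 0, 53, 0.05, 0, -0.005, 0, 0, 0, 53, 0.15, 0, -0.02, 0, 0, 0, 53, 0.2, 0, -0.1, 0, 0, 0, 53, 0.2, 0, -0.25, 0, 0, 0, 53]

```text
time_s: 9.6
position: [669.6, 58.1, 162.8]
ee_rot: [2.863, 1.192, -0.164]
ft_force: [0.8, 0.3, -0.2]
gripper_width: 49.5
grip_force: 0.0
```

Call:
apply_moves:
  steps: [0.1, 0, -0.1, 0, 0, 0, 53, 0.1, 0, -0.25, 0, 0, 0, 53, 0.1, 0, -0.4, 0, 0, 0, 53, 0.1, 0, -0.4, 0, 0, 0, 53, 0.1, 0, -0.4, 0, 0, 0, 53]

```text
time_s: 10.1
position: [702.0, 86.9, 284.4]
ee_rot: [2.86, 1.188, -0.148]
ft_force: [0.5, 0.5, -0.5]
gripper_width: 50.5
grip_force: 0.0
```

```bash
python3 -c "
from h import *
chk('s6')
c=cal('wrist'); im,d=snap('wrist','w6'); meas(wcloud(d,c),(591,-25))
im,d=snap('scene','c6'); meas(cloud('scene',d),(593,-28))"
```

```text
t 10.1 pos [702.   86.9 284.4] q [-0.01  0.39  1.27 -0.08  1.55  0.78] F [ 0.5  0.5 -0.5] w 50.5
go [-0.202 -0.001  0.639] [ 0.004 -0.002  0.004] tip dir [-0.07 -0.07 -0.99]
t 10.1 pos [702.   86.9 284.4] q [-0.01  0.39  1.27 -0.08  1.55  0.78] F [ 0.5  0.5 -0.5] w 50.5
go [-0.298 -0.001  0.649] [ 0.004 -0.002  0.004] tip dir [-0.07 -0.07 -0.99]
lid 518 146.0 [589.1 -24.1] mec [589.1 -24.8] 43.6
belly 202 105.1 [588.7 -23.3] mec [583.   -9.8] 45.1
pan 251 68.0 [589.7 -24.9] mec [589.4 -23. ] 56.0
lid slope [-0.004 -0.014]
lid 1990 144.9 [588.6 -25.8] mec [588.8 -25.2] 41.9
belly 831 105.9 [588.8 -25.9] mec [595.3 -19.8] 46.8
pan 1104 66.9 [588.7 -26.9] mec [588.8 -26.8] 56.2
lid 258 146.4 [592.2 -27.9] mec [592.4 -29. ] 46.4
belly 168 105.8 [595.7 -31.6] mec [598.3 -38.6] 45.6
pan 139 68.4 [594.1 -29.5] mec [594.9 -31. ] 56.1
```

View pics/s6c.png

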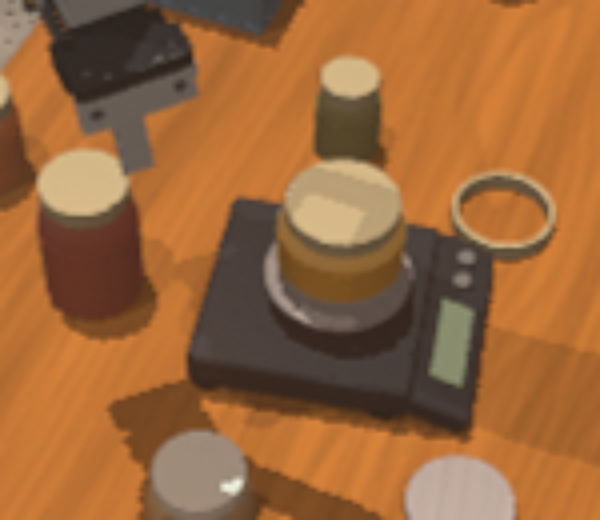

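The jar is upright and within about 1 mm of the pan's centre in the side and wrist views. The arm is clear and the bystanders haven't moved.

```bash
python3 -c "
from h import *
print(finish_job())"
```

```text
the job is handed in; nothing more can be done
None
```

The jar stands upright within about 1 mm of the pan's centre by the side and wrist cameras (the distant scene camera reads about 2 mm); the arm is drawn back clear, the neighbours in view were not disturbed, and the job is handed in.

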